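# Change over a batch in the warm-air U-tube dryer

## Robot

A 6-joint arm with a two-finger parallel gripper is mounted at the origin on the work surface. World frame = base frame: x ahead of the robot, y to its left, z up, the work surface at z = 0. Lengths are in m, angles in rad, forces in N, time in s.
With the tool pointing down it reaches from about 0.3 to 0.75 m from the base axis. Payload 8.5 kg.
Tool frame: the origin (TCP) lies at the very end of the fingers, on their centre line; the grasp point (between the pads) lies 19 mm behind it (ctrl.grasp_offset is the distance from the TCP to the grasp point, in m); y points along the fingers, z is the direction in which the jaws open and shut, and the axes are right-handed (so a half turn about y gives the same grasp; the last joint's range is limited). The gripper opens to 88 mm and grips with 3 to 60 N. Pads are 18 mm wide; open, the fingers measure 123 mm over their backs; the gripper's body (75 mm by 187 mm) begins 45 mm behind the grasp point.
Start: joints at [1.061, 0.381, 1.297, -0, 1.464, -0.215], TCP at [0.16, 0.526, 0.239] pointing down, gripper open.
Joint ranges: [-3.11, 3.11], [-0.89, 2.33], [0.22, 2.48], [-1.42, 4.56], [0.17, 2.85], [-2.88, 2.88]. Speed limits (rad/s): [2.39, 2.39, 3.14, 3.14, 3.14, 3.14].

## Interface

Orientations are given as a unit quaternion [w, x, y, z].
In Python, from cell import ctrl, optics gives the robot as it stands. Calls block until the motion is done:
- ctrl.move_pose(position, orientation): joint-space move of the TCP to a pose.
- ctrl.move_linear(position, rotation=None, max_speed=0.15, f_stop=None): straight line of the TCP; rotation=None keeps the orientation; max_speed is the mean speed in m/s. With f_stop (N) it stops when the force on the tool has changed by that much, and returns True; else False.
- ctrl.goto_joints(angles): joint-space move.
- ctrl.let_go() and ctrl.grab(strength=None): open the fingers fully, or close them until they stop; strength is the grip in N (None keeps the last).
- ctrl.hold(seconds).
- ctrl.ik(position, orientation): joint angles nearest the present ones, or None.
- optics.snapshot(name): name is "scene" or "side" or "wrist"; returns a dict with "image" (480x640x3 uint8, red, green, blue), "depth" (480x640 float32, m along the optical axis (not along the pixel's ray), 0 where there is no reading), "K" (3x3 intrinsics, pixels), "R" (3x3) and "t" (3): a world point X has camera coordinates R X + t. Camera axes: x right, y down, z forward; pixel columns grow to the right and rows downward; lengths in m; the calibration is good to about 2 mm. The wrist camera is an equidistant fisheye: a pixel r from the principal point sees the ray r / f radians off the axis. A picture is of the moment at which its call begins.
A pose or a line that the arm cannot do raises ctrl.MotionError and nothing moves.
- ctrl.sign_off(): hands the job in, once; it reports no verdict.
Readings, each from a call of its own:
- ctrl.current_time(): time.
- ctrl.current_joints(): joint angles.
- ctrl.current_dq(): joint speeds.
- ctrl.current_joint_torque(): joint torques, N m.
- ctrl.current_tool_pos(): TCP position.
- ctrl.current_eef_rot(): TCP orientation.
- ctrl.current_force(): force on the tool from outside, world axes, zero at the start.
- ctrl.current_torque(): the same for the moment, N m.
- ctrl.current_width(): finger opening in m.
Only numpy, scipy, OpenCV 4.12 (cv2) and the standard library are available. Lean on these libraries where they do the work, as an engineer would, in place of code of your own. Each camera call takes 0.05 s, during which the arm holds its last target.

## Task

The U-tubes lying in the warm-air dryer are dry, and the wet ones are on the drain mats. Switch the dryer off, the heater first and then the fan (the heater must never be on without the fan), and only with both off take out the dry tubes and lay them flat in the steel tray, then lay every wet tube in a drying place of its own with both limbs down in the notches and both open ends close up to the jets. Then switch the fan on and after it the heater, and leave the rest of the bench undisturbed.

Things in the scene. Friction and masses are not known exactly. Their poses are not given: they have to be found in the camera images.
- dryer: warm-air tube dryer, fixed: white box, x -110..130, y -200..200 mm, deck 55 mm high. Origin at bench level, x away from the robot, y to its left. Two steel saw-tooth bars along y, 12 mm thick, at x = -55 and +35 mm, tooth tips 112 mm high; air manifold x 87..127 mm, 130 mm high, with 3 pairs of jets pointing to -x. Switch panel at y 100..200 mm; low blower box behind it (x 68..128), 89 mm high
- fan (a joint): the fan's rotary switch on the dryer's panel, rad: 0 = off (pointer 30 degrees left of straight ahead, 11 o'clock seen from the robot), 1.047 = on (pointer at 1 o'clock); grows clockwise seen from above; stops at both ends; stays where it is left (friction 0.06 N m)
- fan_grip (a point): black bar handle of the fan switch, 44 mm long, 14 mm wide, 34 mm high: top 14 mm above this point, round skirt 20 mm below it, 44 mm across. Point on the vertical turning axis, where to grip across the bar's sides; x axis along the bar to the pointer end (white line on top), turning with it; z up
- heater (a joint): the heater's toggle lever on the dryer's panel, rad: 0 = off (leans 0.5 rad towards the robot, the dryer's -x), 1.0 = on (leans 0.5 rad away, +x). Over-centre: once about 0.25 rad past upright it drops by itself to the stop on that side; about 1 N at the ball moves it
- heater_tip (a point): centre of the black ball, 26 mm diameter, on top of the heater's lever (steel, 11 mm thick); it swings in the dryer's x-z plane about a pivot 55 mm from this point, 71 mm above the bench, at x = 15, y = 150 mm of the dryer
- tray: flat steel tray for dry tubes, 250 x 200 mm, fixed, rim 14 mm high, walls 4 mm. Origin on its underside at the centre; x along its long side, y along its short side (roughly across the robot's view, to its left); floor 4 mm above the origin. Two tubes fit flat, lying along y, at x = -52 and +52 mm
- place1 (a point): the dryer's right drying place (dryer x = -20, y = -145 mm). Here the centre of a well-laid tube lies, 110 mm above the bench, its open ends to +x (the jets); x up to 15 mm off is fine. V notches in both bars at y = -22 and +22 mm: 90 degrees, 12 mm deep, 24 mm wide at the top. Jet tips at x = +90 mm, so the ends stop about 15 mm short of them.
- place2 (a point): the middle drying place, as place1 (dryer x = -20, y = -50 mm)
- place3 (a point): the left drying place, as place1 (dryer x = -20, y = 45 mm)
- dry1_mid (a point): glass U-tube, 150 mm long, 58 mm wide: two straight parallel limbs of 14 mm diameter, axes 44 mm apart, joined by a half-round bend; frosted necks at the open ends; 60 g, same both faces. Point: its centre and balance, on the limbs' axes' height; x along the limbs to the open ends, y across. Limbs straight from x = -46 to +75 mm: grip across both (58 mm) or one. Dry: starts in a drying place
- dry2_mid (a point): another dry tube, as dry1 (or absent): its centre, x to the open ends; starts in a drying place
- dry3_mid (a point): another dry tube, as dry1 (or absent): its centre, x to the open ends; starts in a drying place
- wet1_mid (a point): a wet tube, the same as dry1 (or absent): its centre, x to the open ends; starts flat on a dark rubber drain mat, 3 mm thick, on the bench
- wet1_open (a point): midway between the two open ends of wet1, on their axes, 75 mm along x from wet1_mid
- wet2_mid (a point): a wet tube, the same as dry1 (or absent): its centre, x to the open ends; starts flat on a dark rubber drain mat, 3 mm thick, on the bench
- wet2_open (a point): midway between the two open ends of wet2, on their axes, 75 mm along x from wet2_mid
- wet3_mid (a point): a wet tube, the same as dry1 (or absent): its centre, x to the open ends; starts flat on a dark rubber drain mat, 3 mm thick, on the bench
- wet3_open (a point): midway between the two open ends of wet3, on their axes, 75 mm along x from wet3_mid
- reagent: bystander, not to be disturbed: amber reagent bottle, 60 mm across, 150 mm high; origin on its underside at the centre
- beaker1: bystander, not to be disturbed: glass beaker, 62 mm across, 85 mm high; origin on its underside at the centre
- beaker2: bystander, not to be disturbed: glass beaker, 52 mm across, 70 mm high; origin on its underside at the centre
- washbottle: bystander, not to be disturbed: white wash bottle, 60 mm across, 195 mm high with its spout; origin on its underside at the centre
- petri: bystander, not to be disturbed: closed dish, 90 mm across, 14 mm high; origin on its underside at the centre
- stoppers: bystander, not to be disturbed: open grey box of rubber stoppers, 90 x 70 x 30 mm; origin on its underside at the centre

How it is judged:
On the way, in this order (a step that is already met when the one before it is completed fails the run):
1. the heater is switched off while the fan still runs (value of joint heater below 0.15 rad and value of joint fan above 0.6 rad), for 0.2 s.
2. the fan is switched off (value of joint each of heater, fan below 0.15 rad), for 0.2 s.
3. with both switches off, every dry tube lies flat in the tray and every wet tube lies in the notches of a drying place with its open ends to the jets (all of step 2 and x of dry1_mid in the frame of tray between -0.095 and 0.095 m and y of dry1_mid in the frame of tray between -0.07 and 0.07 m and z of each of dry1_mid, dry2_mid, dry3_mid in the frame of tray below 0.016 m and angle between the z axis of each of dry1_mid, dry2_mid, dry3_mid and the z axis of tray, either way round below 0.1 rad and x of dry2_mid in the frame of tray between -0.095 and 0.095 m and y of dry2_mid in the frame of tray between -0.07 and 0.07 m and x of dry3_mid in the frame of tray between -0.095 and 0.095 m and y of dry3_mid in the frame of tray between -0.07 and 0.07 m and z of wet1_mid in the frame of dryer between 0.104 and 0.116 m and z of wet1_open in the frame of dryer between 0.104 and 0.116 m and angle between the z axis of each of wet1_mid, wet2_mid, wet3_mid and the z axis of dryer, either way round below 0.12 rad and x of wet1_open in the frame of dryer between 0.035 and 0.071 m and ((y of wet1_mid in the frame of dryer between -0.152 and -0.138 m and y of wet1_open in the frame of dryer between -0.152 and -0.138 m) or (y of wet1_mid in the frame of dryer between -0.057 and -0.043 m and y of wet1_open in the frame of dryer between -0.057 and -0.043 m) or (y of wet1_mid in the frame of dryer between 0.038 and 0.052 m and y of wet1_open in the frame of dryer between 0.038 and 0.052 m)) and z of wet2_mid in the frame of dryer between 0.104 and 0.116 m and z of wet2_open in the frame of dryer between 0.104 and 0.116 m and x of wet2_open in the frame of dryer between 0.035 and 0.071 m and ((y of wet2_mid in the frame of dryer between -0.152 and -0.138 m and y of wet2_open in the frame of dryer between -0.152 and -0.138 m) or (y of wet2_mid in the frame of dryer between -0.057 and -0.043 m and y of wet2_open in the frame of dryer between -0.057 and -0.043 m) or (y of wet2_mid in the frame of dryer between 0.038 and 0.052 m and y of wet2_open in the frame of dryer between 0.038 and 0.052 m)) and z of wet3_mid in the frame of dryer between 0.104 and 0.116 m and z of wet3_open in the frame of dryer between 0.104 and 0.116 m and x of wet3_open in the frame of dryer between 0.035 and 0.071 m and ((y of wet3_mid in the frame of dryer between -0.152 and -0.138 m and y of wet3_open in the frame of dryer between -0.152 and -0.138 m) or (y of wet3_mid in the frame of dryer between -0.057 and -0.043 m and y of wet3_open in the frame of dryer between -0.057 and -0.043 m) or (y of wet3_mid in the frame of dryer between 0.038 and 0.052 m and y of wet3_open in the frame of dryer between 0.038 and 0.052 m))), for 0.2 s.
4. the fan is switched on, the heater still off (value of joint fan above 0.9 rad and value of joint heater below 0.15 rad), for 0.2 s.
5. the heater is switched on (value of joint fan above 0.9 rad and value of joint heater above 0.85 rad), for 0.2 s.
At the end, for the whole second after the job is handed in: dry tubes flat on the tray floor; each wet tube level in its own place, sideways within 7 mm and in height within 6 mm of resting in the notches, open ends within 35 mm of the jets; fan within 8 degrees and heater within 0.15 rad of the on stop; all at rest (all of step 5 and x of dry1_mid in the frame of tray between -0.095 and 0.095 m and y of dry1_mid in the frame of tray between -0.07 and 0.07 m and z of each of dry1_mid, dry2_mid, dry3_mid in the frame of tray below 0.016 m and angle between the z axis of each of dry1_mid, dry2_mid, dry3_mid and the z axis of tray, either way round below 0.1 rad and x of dry2_mid in the frame of tray between -0.095 and 0.095 m and y of dry2_mid in the frame of tray between -0.07 and 0.07 m and x of dry3_mid in the frame of tray between -0.095 and 0.095 m and y of dry3_mid in the frame of tray between -0.07 and 0.07 m and z of wet1_mid in the frame of dryer between 0.104 and 0.116 m and z of wet1_open in the frame of dryer between 0.104 and 0.116 m and angle between the z axis of each of wet1_mid, wet2_mid, wet3_mid and the z axis of dryer, either way round below 0.12 rad and x of wet1_open in the frame of dryer between 0.035 and 0.071 m and ((y of wet1_mid in the frame of dryer between -0.152 and -0.138 m and y of wet1_open in the frame of dryer between -0.152 and -0.138 m) or (y of wet1_mid in the frame of dryer between -0.057 and -0.043 m and y of wet1_open in the frame of dryer between -0.057 and -0.043 m) or (y of wet1_mid in the frame of dryer between 0.038 and 0.052 m and y of wet1_open in the frame of dryer between 0.038 and 0.052 m)) and z of wet2_mid in the frame of dryer between 0.104 and 0.116 m and z of wet2_open in the frame of dryer between 0.104 and 0.116 m and x of wet2_open in the frame of dryer between 0.035 and 0.071 m and ((y of wet2_mid in the frame of dryer between -0.152 and -0.138 m and y of wet2_open in the frame of dryer between -0.152 and -0.138 m) or (y of wet2_mid in the frame of dryer between -0.057 and -0.043 m and y of wet2_open in the frame of dryer between -0.057 and -0.043 m) or (y of wet2_mid in the frame of dryer between 0.038 and 0.052 m and y of wet2_open in the frame of dryer between 0.038 and 0.052 m)) and z of wet3_mid in the frame of dryer between 0.104 and 0.116 m and z of wet3_open in the frame of dryer between 0.104 and 0.116 m and x of wet3_open in the frame of dryer between 0.035 and 0.071 m and ((y of wet3_mid in the frame of dryer between -0.152 and -0.138 m and y of wet3_open in the frame of dryer between -0.152 and -0.138 m) or (y of wet3_mid in the frame of dryer between -0.057 and -0.043 m and y of wet3_open in the frame of dryer between -0.057 and -0.043 m) or (y of wet3_mid in the frame of dryer between 0.038 and 0.052 m and y of wet3_open in the frame of dryer between 0.038 and 0.052 m)) and linear speed of each of dry1, dry2, dry3, wet1, wet2, wet3 below 0.02 m/s); the robot touches nothing.
It fails at once if the heater is on while the fan is off (value of joint heater above 0.6 rad and value of joint fan below 0.4 rad).
It fails at once if a tube is gripped while the fan or heater is on ((value of joint fan above 0.5 rad or value of joint heater above 0.6 rad) and (contact force between the fingers and dry1 above 3 N or contact force between the fingers and dry2 above 3 N or contact force between the fingers and dry3 above 3 N or contact force between the fingers and wet1 above 3 N or contact force between the fingers and wet2 above 3 N or contact force between the fingers and wet3 above 3 N)).
It fails at once if a bystander is pushed more than 40 mm or knocked over (distance of any of reagent, beaker1, beaker2, washbottle, petri, stoppers from where it was at the start of the episode above 0.04 m or angle between any of reagent, beaker1, beaker2, washbottle, petri, stoppers's own z axis and vertical above 0.5 rad).
Of dry1, dry2, dry3 only 1 to 2 are there at a start; the rules pass over those that are not, and their reading is None.
Of wet1, wet2, wet3 only 2 to 3 are there at a start; the rules pass over those that are not, and their reading is None.
At some moment in a run one of wet1, wet2, wet3 may be knocked a few centimetres aside while the robot is not near it.
Once in a run the grip may slacken for a moment while it holds something.
It also fails if it takes over 210 s, if anything falls off the work surface, if the arm or the gripper's body presses on something with over 40 N, if the wrist force passes 120 N, or if a joint passes its speed limit or range.

## Working session

There is one attempt and no reset: what is moved stays moved. The work goes in short steps, each a Python script; the robot and the scene stay as the last script left them, time stands still between calls to the robot, and variables do not carry over. Pictures are saved under pics/ and viewed, and the job is handed in when it is done.

```bash
ls; mkdir -p pics; cat > h.py <<'E'
import numpy as np, cv2
from cell import ctrl, optics
def snap(n,f):
    s=optics.snapshot(n); cv2.imwrite('pics/'+f+'.png',s['image'][:,:,::-1]); np.savez('pics/'+f+'.npz',**s); return s
E
python3 - <<'E'
from h import *
for n in ['scene','side','wrist']:
    s=snap(n,n+'0'); print(n,s['K'].tolist(),s['R'].round(3).tolist(),s['t'].round(3).tolist())
print(ctrl.current_time(),ctrl.current_eef_rot(),ctrl.current_tool_pos(),ctrl.grasp_offset)
E
```

```text
pics
scene [[616.2165036013621, 0.0, 320.9850216662595], [0.0, 616.2165036013621, 227.11842306718083], [0.0, 0.0, 1.0]] [[-0.565, 0.825, 0.014], [0.544, 0.386, -0.745], [-0.62, -0.413, -0.667]] [0.312, -0.202, 2.007]
side [[543.9671533978592, 0.0, 325.2413763866709], [0.0, 543.9671533978592, 236.5909402817324], [0.0, 0.0, 1.0]] [[-0.997, -0.079, -0.002], [-0.051, 0.659, -0.75], [0.061, -0.748, -0.661]] [0.526, 0.094, 1.169]
wrist [[371.64829954431775, 0.0, 314.9159191097857], [0.0, 371.64829954431775, 240.47196860264387], [0.0, 0.0, 1.0]] [[0.29, 0.957, -0.001], [0.915, -0.276, 0.295], [0.282, -0.087, -0.955]] [-0.551, -0.041, 0.39]
0.15 [-0.69907207  0.69980904 -0.10398088  0.10369917] [0.15969851 0.52607992 0.2382938 ] 0.0187
```

View pics/scene0.png

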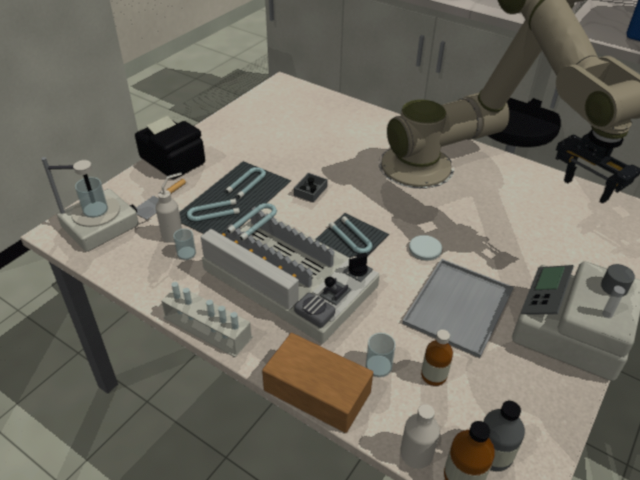

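View pics/side0.png

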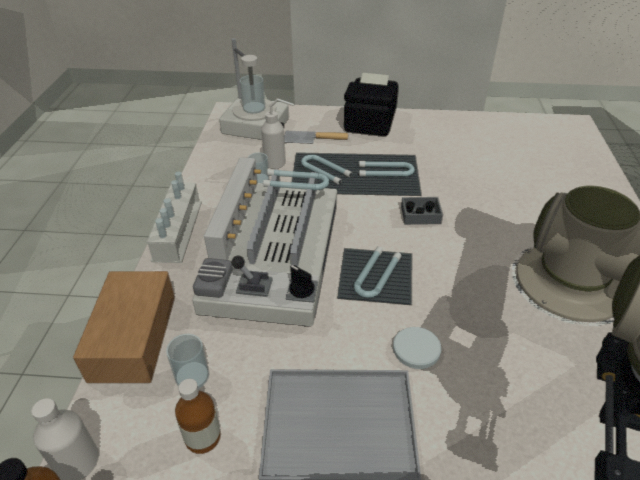

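View pics/wrist0.png

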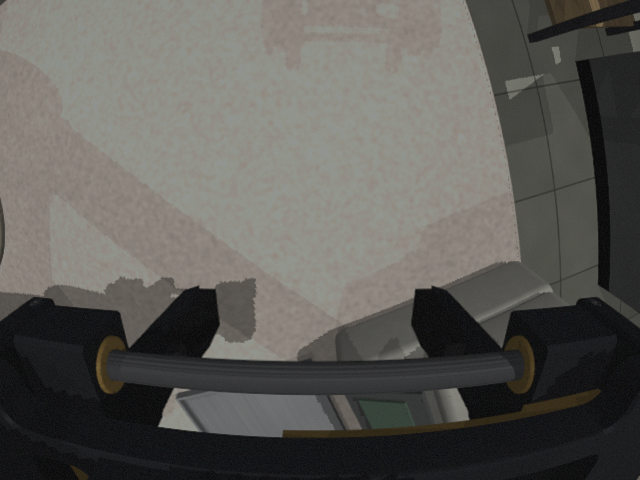

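```bash
python3 - <<'E'
import cv2
a=cv2.imread('pics/side0.png')[130:340,140:460]; cv2.imwrite('pics/s0z.png',cv2.resize(a,None,fx=2.5,fy=2.5,interpolation=cv2.INTER_CUBIC))
a=cv2.imread('pics/scene0.png')[150:350,160:480]; cv2.imwrite('pics/c0z.png',cv2.resize(a,None,fx=2.5,fy=2.5,interpolation=cv2.INTER_CUBIC))
E
```

```text
(no output)
```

View pics/s0z.png

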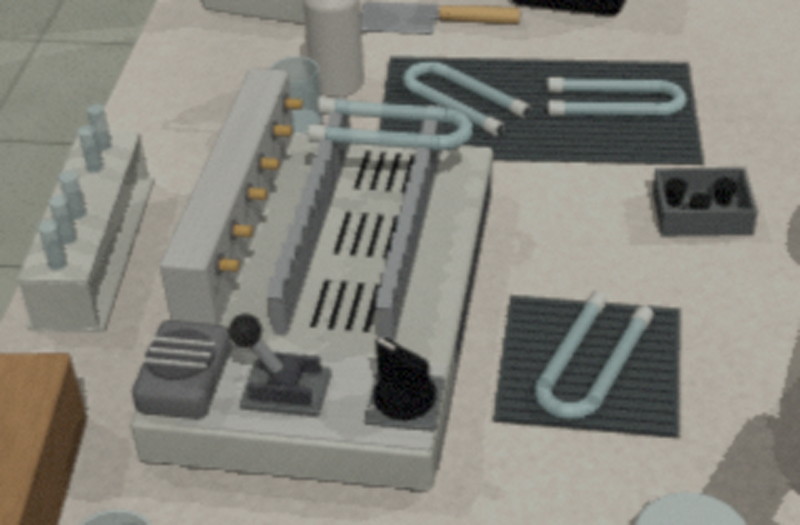

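View pics/c0z.png

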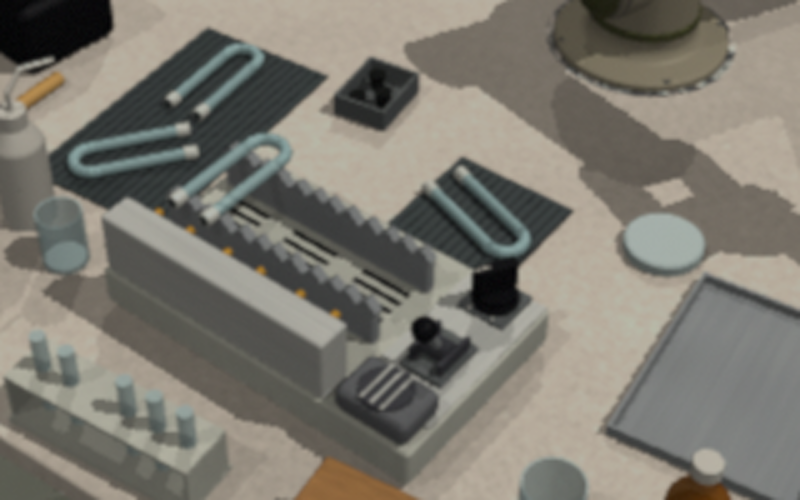

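```bash
cat >> h.py <<'E'
def cloud(s):
    d=s['depth'];v,u=np.mgrid[0:480,0:640];K=s['K']
    c=np.stack([(u-K[0,2])/K[0,0]*d,(v-K[1,2])/K[1,1]*d,d],-1)
    P=(c-s['t'])@s['R']; P[d==0]=np.nan
    return P
def ray(s,u,v,z):
    K=s['K'];c=np.array([(u-K[0,2])/K[0,0],(v-K[1,2])/K[1,1],1.]);o=-s['R'].T@s['t'];d=s['R'].T@c
    return o+d*(z-o[2])/d[2]
def ld(f): return dict(np.load('pics/'+f+'.npz'))
E
python3 - <<'E'
from h import *
for n in ['scene0','side0']:
    s=ld(n);P=cloud(s);np.set_printoptions(precision=4,suppress=True)
    for uv in ([(300,300),(400,200)] if n=='scene0' else [(320,350),(450,150)]):
        print(n,P[uv[1],uv[0]])
    z=P[...,2]; 
    from cv2 import minAreaRect
    m=(z>0.045)&(z<0.065)
    m=m.astype(np.uint8)
    k,l,st,c=cv2.connectedComponentsWithStats(m)
    for i in np.argsort(-st[1:,4])[:3]+1:
        pts=P[l==i]; r=minAreaRect(pts[:,:2].astype(np.float32)); print(st[i],np.median(pts[:,2]),r)
    m=((z>0.122)&(z<0.138)).astype(np.uint8)
    k,l,st,c=cv2.connectedComponentsWithStats(m)
    for i in np.argsort(-st[1:,4])[:4]+1:
        pts=P[l==i]; r=minAreaRect(pts[:,:2].astype(np.float32)); print('man',st[i],np.median(pts[:,2]),r)
s=ld('side0')
for u,v in [(138,420),(435,458),(490,150)]: print(ray(s,u/2.5+140,v/2.5+130,.055))
E
```

```text
scene0 [0.7495 0.0734 0.0828]
scene0 [0.1929 0.0438 0.0024]
[ 201  227  178  108 4110] 0.05495582153479834 ((0.6525115370750427, -0.033840715885162354), (0.40464550256729126, 0.2459111213684082), 87.07223510742188)
[  57  189   79   52 1679] 0.05635294363967529 ((0.7958545684814453, -0.5998417139053345), (0.15873092412948608, 0.17043353617191315), 77.73505401611328)
[ 161  286   89   59 1415] 0.06117214680401794 ((0.8938074707984924, -0.10194004327058792), (0.06698829680681229, 0.22615773975849152), 3.1422619819641113)
man [ 200  229   98   63 1505] 0.12895402497101813 ((0.7455634474754333, -0.08830855786800385), (0.2924109101295471, 0.04569658637046814), 87.12736511230469)
man [541 265  32  50 746] 0.1304594563839947 ((0.4075004756450653, 0.5627422332763672), (0.17907367646694183, 0.039161719381809235), 5.87449836730957)
man [149 121  49  28 524] 0.12482067860838046 ((0.45384305715560913, -0.6206134557723999), (0.09608427435159683, 0.1430654525756836), 84.44800567626953)
man [386 118 122  33 511] 0.13032252539717049 ((-0.038499876856803894, 0.08452928811311722), (0.12162955105304718
[... 564 characters left out ...]
89493)
man [ 204  157   51   83 1525] 0.12807292105160978 ((0.7399335503578186, -0.08409404754638672), (0.2924501895904541, 0.04101194068789482), 86.81806182861328)
man [534 225  94  47 654] 0.13047392921766715 ((0.040401969105005264, 0.04787848889827728), (0.032425690442323685, 0.18249231576919556), 51.134857177734375)
man [347  82  49  17 398] 0.1236687771365583 ((0.44450637698173523, -0.6140364408493042), (0.08232545852661133, 0.13667744398117065), 80.93173217773438)
man [ 39 410  26  24 283] 0.12723728911064655 ((0.8847256302833557, 0.4746180474758148), (0.036364007741212845, 0.028839875012636185), 50.87717056274414)
[0.7687 0.1611 0.055 ]
[0.5344 0.1816 0.055 ]
[ 0.518  -0.2115  0.055 ]
```

```bash
cat >> h.py <<'E'
from scipy.spatial.transform import Rotation as Rn
def quat(a):
    z=np.array([np.cos(a),np.sin(a),0]);y=np.array([0,0,-1.]);x=np.cross(y,z)
    q=Rn.from_matrix(np.stack([x,y,z],1)).as_quat(); return np.array([q[3],q[0],q[1],q[2]])
def best(p,a):
    "jaw yaw a modulo pi -> yaw with smaller joint-6 / motion"
    q=np.array(ctrl.current_joints());c=[]
    for k in (a,a+np.pi,a-np.pi):
        j=ctrl.ik(list(p),list(quat(k)))
        if j is not None: c.append((np.abs(np.array(j)-q).max(),k,j))
    return min(c,key=lambda t:t[0]) if c else None
def wcloud(s):
    d=s['depth'];v,u=np.mgrid[0:480,0:640].astype(float);K=s['K']
    x=(u-K[0,2])/K[0,0];y=(v-K[1,2])/K[1,1];r=np.hypot(x,y)+1e-12
    t=np.tan(r)/r; c=np.stack([x*t*d,y*t*d,d],-1)
    P=(c-s['t'])@s['R'];P[(d==0)|(r>1.4)]=np.nan;return P
def wray(s,u,v,z):
    K=s['K'];x=(u-K[0,2])/K[0,0];y=(v-K[1,2])/K[1,1];r=np.hypot(x,y)+1e-12
    c=np.array([x/r*np.sin(r),y/r*np.sin(r),np.cos(r)]);o=-s['R'].T@s['t'];d=s['R'].T@c
    return o+d*(z-o[2])/d[2]
def report():
    print('t',round(ctrl.current_time(),1),'tcp',np.round(ctrl.current_tool_pos(),4),'w',round(ctrl.current_width(),4),'F',np.round(ctrl.current_force(),1))
E
python3 - <<'E'
from h import *
s=ld('wrist0');o=-s['R'].T@s['t'];print(o,s['R'][2])
p=[0.52,-0.03,0.40]
for a in (1.53,0.0,-1.53):
    b=best(p,a); print(a,b)
# camera offset relative to TCP in tool frame
q=ctrl.current_eef_rot();T=Rn.from_quat([q[1],q[2],q[3],q[0]]).as_matrix();print(T.T@(o-ctrl.current_tool_pos()),T.T@s['R'][2])
b=best(p,1.53)
t=ctrl.current_time();ctrl.move_pose(p,list(quat(b[1])));report()
snap('wrist','w1')
E
```

```text
[0.08673161 0.54953368 0.38387549] [ 0.28233032 -0.08654211 -0.9554057 ]
1.53 (np.float64(1.5417546037158494), 4.671592653589793, array([-0.28517337,  0.26724532,  1.01265644,  0.        ,  1.86169089,
        1.32641929]))
0.0 (np.float64(1.3458646459005765), 0.0, array([-2.85173367e-01,  2.67245323e-01,  1.01265644e+00, -4.44089210e-16,
        1.86169089e+00, -2.85173367e-01]))
-1.53 (np.float64(1.4601619501260559), -1.53, array([-0.28517337,  0.26724532,  1.01265644,  0.        ,  1.86169089,
        1.24482663]))
[-0.07666863 -0.14556448  0.00108525] [2.95525596e-01 9.55334788e-01 2.53907373e-04]
t 2.6 tcp [ 0.52   -0.0294  0.3999] w 0.0884 F [-1.  -0.2 -0.6]
```

View pics/w1.png

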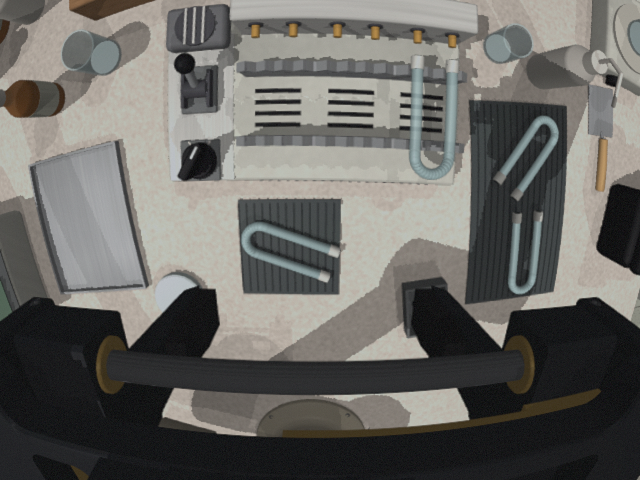

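The wrist view shows everything: one dry tube in place1 (about 433,120), wet tubes at (290,250), (527,155) and (527,250), the tray at (90,215), and the switches at (185,62) and (198,160).

```bash
cat > meas.py <<'E'
from h import *
np.set_printoptions(precision=4,suppress=True)
def tubes(s,P=None,zs=(0.010,0.110)):
    "find light-blue glass; return centres/dirs by ray casting"
    hsv=cv2.cvtColor(s['image'],cv2.COLOR_RGB2HSV)
    return hsv
E
python3 - <<'E'
from meas import *
s=ld('w1');P=wcloud(s);z=P[...,2]
print('table',P[280,430],P[230,200],P[190,400])
def comps(m,n=4,a=300):
    k,l,st,c=cv2.connectedComponentsWithStats(m.astype(np.uint8))
    for i in np.argsort(-st[1:,4])[:n]+1:
        if st[i,4]<a: continue
        pts=P[l==i]; r=cv2.minAreaRect(pts[:,:2].astype(np.float32)); print(st[i],np.median(pts[:,2]).round(4),np.round(r[0],4),np.round(r[1],4),round(r[2],2))
print('deck');comps((z>.045)&(z<.065))
print('man');comps((z>.12)&(z<.138))
hsv=cv2.cvtColor(s['image'],cv2.COLOR_RGB2HSV)
for u,v in [(433,172),(250,235),(290,232),(520,270),(420,130),(90,200),(200,230),(290,215),(333,250),(500,180)]: print((u,v),hsv[v,u],P[v,u])
E
```

```text
table [ 0.3557 -0.2091  0.0081] [0.4518 0.1554 0.0002] [ 0.5022 -0.1562 -0.001 ]
deck
[  167    22   293   163 29057] 0.055 [ 0.6345 -0.0291] [0.4003 0.2159] 86.34
[ 603    0   37   89 2228] 0.0567 [ 0.7905 -0.5657] [0.0997 0.1696] 84.94
[ 421   82   26   60 1333] 0.0548 [ 0.6191 -0.1907] [0.035  0.0791] 86.63
[  0 214  36  86 664] 0.0553 [0.4351 0.5141] [0.1653 0.0185] 11.16
man
[ 229    0  250   35 5949] 0.1293 [ 0.7396 -0.0842] [0.289  0.0399] 87.63
[572  48  24  33 399] 0.1266 [ 0.6996 -0.3947] [0.0453 0.034 ] 15.46
[173  53  22  21 341] 0.1279 [0.6868 0.1176] [0.0233 0.025 ] 39.89
(433, 172) [ 93  35 146] [ 0.5438 -0.1706  0.1155]
(250, 235) [ 90  30 110] [0.4435 0.0731 0.0114]
(290, 232) [93 34 90] [0.4463 0.0118 0.0133]
(520, 270) [98 20 52] [ 0.3602 -0.383   0.0026]
(420, 130) [ 94  32 121] [ 0.5939 -0.1537  0.117 ]
(90, 200) [110   5 166] [0.5147 0.3524 0.0032]
(200, 230) [ 33  13 189] [0.4518 0.1554 0.0002]
(290, 215) [96 16 78] [0.4696 0.0113 0.0015]
(333, 250) [ 25   8 181] [ 0.4167 -0.0514  0.0166]
(500, 180) [ 24  10 130] [ 0.5204 -0.3158  0.0179]
```

```bash
python3 - <<'E'
from meas import *
s=ld('w1');P=wcloud(s);z=P[...,2];X=P[...,0];Y=P[...,1]
m=(z>.05)&(z<.06)&(X>.5)&(X<.75)&(Y>-.25)&(Y<.2)
p=P[m]
def lf(b,ax,fn,lo,hi,n=25):
    e=np.linspace(lo,hi,n+1);xs=[];ys=[]
    for a,c in zip(e,e[1:]):
        q=b[(b[:,ax]>=a)&(b[:,ax]<c)]
        if len(q)>3: xs.append((a+c)/2);ys.append(fn(q[:,1-ax]))
    xs=np.array(xs);ys=np.array(ys);f=np.polyfit(xs,ys,1);r=ys-np.polyval(f,xs);k=abs(r)<.003
    f=np.polyfit(xs[k],ys[k],1);return f,(ys-np.polyval(f,xs)).std()
print('front',lf(p,1,np.min,-.2,.15))
print('left ',lf(p,0,np.max,.54,.66))
print('right',lf(p,0,np.min,.54,.66))
mm=P[(z>.122)&(z<.137)&(X>.68)&(X<.8)&(Y>-.25)&(Y<.1)]
print('manf',lf(mm,1,np.min,-.2,.04))
# tubes: above surface glass, dry tube
t=P[(z>.11)&(z<.122)&(X>.52)&(X<.70)&(Y<-.12)&(Y>-.24)]
for lo in (.56,.58,.6,.62,.64,.66,.68):
    q=t[(t[:,0]>lo)&(t[:,0]<lo+.01)]; 
    if len(q): print(lo,q[:,1].min(),q[:,1].max(),len(q))
print('dry xrange',t[:,0].min(),t[:,0].max())
b=P[(z>.10)&(z<.118)&(X>.57)&(X<.70)&(Y<.06)&(Y>-.12)]
print('bars'); print(np.histogram(b[:,0],bins=np.arange(.56,.70,.006)))
# wet tubes
for nm,(xl,xh,yl,yh) in dict(A=(.35,.5,-.09,.11),B=(.44,.62,-.46,-.3),C=(.30,.46,-.46,-.28)).items():
    q=P[(z>.009)&(z<.025)&(X>xl)&(X<xh)&(Y>yl)&(Y<yh)]
    r=cv2.minAreaRect(q[:,:2].astype(np.float32)); print(nm,len(q),r,q[:,2].max())
E
```

```text
front (array([0.0554, 0.53  ]), np.float64(0.0006387151747890719))
left  (array([-0.0529,  0.2032]), np.float64(0.0006193083420386541))
right (array([-0.0666, -0.1851]), np.float64(0.01826511593361626))
manf (array([0.0534, 0.7257]), np.float64(0.00021103128674902796))
0.56 -0.20588961012585294 -0.1411378797336872 189
0.58 -0.1999604710558161 -0.1353624902275625 187
0.6 -0.20088054865153784 -0.14292213374490637 178
0.62 -0.20222542656227693 -0.14438039341924422 189
0.64 -0.20297866022639327 -0.14586130090267763 184
0.66 -0.21120539758708567 -0.13781566629499545 276
0.68 -0.20462933082869728 -0.14633277119236462 61
dry xrange 0.5346019306041915 0.6999774256206699
bars
(array([  0,   0, 217, 631, 515,  85,   0,   0,   0,   0,   0,   0,   0,
         0,   0,   0,   2, 288, 687, 501,  77,   0,   0]), array([0.56 , 0.566, 0.572, 0.578, 0.584, 0.59 , 0.596, 0.602, 0.608,
       0.614, 0.62 , 0.626, 0.632, 0.638, 0.644, 0.65 , 0.656, 0.662,
       0.668, 0.674, 0.68 , 0.686, 0.692, 0.698]))
A 1846 ((0.4176768958568573, 0.016591385006904602), (0.14914675056934357, 0.06003326177597046), 68.42743682861328) 0.019623675239473736
B 1642 ((0.5332767963409424, -0.36405664682388306), (0.11104534566402435, 0.18692950904369354), 81.29818725585938) 0.020113027530408074
C 1189 ((0.39012014865875244, -0.38148218393325806), (0.14247506856918335, 0.059371866285800934), 2.868640899658203) 0.020007248210552955
```

```bash
python3 - <<'E'
from meas import *
s=ld('w1');P=wcloud(s);z=P[...,2];X=P[...,0];Y=P[...,1]
m=(z>.065)&(X>.52)&(X<.62)&(Y>.06)&(Y<.18)
q=P[m];print(np.histogram(q[:,2],bins=np.arange(.065,.14,.005)))
for lo in (.075,.09,.1):
    p=q[q[:,2]>lo].astype(np.float32);print(lo,len(p),cv2.minAreaRect(p[:,:2]),p[:,2].max(),p[:,:2].mean(0))
a=s['image'][125:200,160:240,::-1];cv2.imwrite('pics/fan.png',cv2.resize(a,None,fx=7,fy=7,interpolation=cv2.INTER_CUBIC))
# tray
t=P[(z<.02)&(X>.35)&(X<.65)&(Y>.2)&(Y<.5)]
h=(z>.009)&(z<.02)&(X>.36)&(X<.62)&(Y>.22)&(Y<.48)
r=P[h].astype(np.float32);print('tray',len(r),cv2.minAreaRect(r[:,:2]))
for u,v in [(31,165),(119,142),(147,286),(67,291)]: print(wray(s,u,v,.014))
E
```

```text
(array([164,  43, 318,  37,  31,  37,  48,  57, 176, 245,   0,   0,   0,
         0,   0]), array([0.065, 0.07 , 0.075, 0.08 , 0.085, 0.09 , 0.095, 0.1  , 0.105,
       0.11 , 0.115, 0.12 , 0.125, 0.13 , 0.135, 0.14 ]))Traceback (most recent call last):
  File "<stdin>", line 6, in <module>
cv2.error: OpenCV(4.12.0) /io/opencv/modules/imgproc/src/convhull.cpp:143: error: (-215:Assertion failed) total >= 0 && (depth == CV_32F || depth == CV_32S) in function 'convexHull'
```

```bash
python3 - <<'E'
from meas import *
s=ld('w1');P=wcloud(s);z=P[...,2];X=P[...,0];Y=P[...,1]
m=(z>.065)&(X>.52)&(X<.62)&(Y>.06)&(Y<.18)
q=P[m]
for lo in (.075,.09,.1,.105):
    p=np.ascontiguousarray(q[q[:,2]>lo][:,:2].astype(np.float32));print(lo,len(p),cv2.minAreaRect(p),p.mean(0))
h=(z>.009)&(z<.02)&(X>.36)&(X<.62)&(Y>.22)&(Y<.48)
r=np.ascontiguousarray(P[h][:,:2].astype(np.float32));print('tray',len(r),cv2.minAreaRect(r))
for u,v in [(31,165),(119,142),(147,286),(67,291)]: print(wray(s,u,v,.014))
a=s['image'][125:200,160:240,::-1];cv2.imwrite('pics/fan.png',cv2.resize(a,None,fx=7,fy=7,interpolation=cv2.INTER_CUBIC))
E
```

```text
0.075 949 ((0.5783403515815735, 0.10455583035945892), (0.042347248643636703, 0.0896209105849266), 34.5107421875) [0.5657 0.1182]
0.09 563 ((0.5770655870437622, 0.10288064181804657), (0.03096562623977661, 0.08993946760892868), 28.993427276611328) [0.5678 0.1182]
0.1 478 ((0.5770655870437622, 0.10288064181804657), (0.03096562623977661, 0.08993946760892868), 28.993427276611328) [0.5679 0.1189]
0.105 421 ((0.5766562819480896, 0.10415332764387131), (0.030576378107070923, 0.08749303221702576), 29.682090759277344) [0.5667 0.1224]
tray 1234 ((0.4771479666233063, 0.35115885734558105), (0.2504642605781555, 0.24815703928470612), 3.8951833248138428)
[0.5911 0.4725 0.014 ]
[0.6038 0.2734 0.014 ]
[0.3624 0.2614 0.014 ]
[0.3505 0.4439 0.014 ]
```

View pics/fan.png

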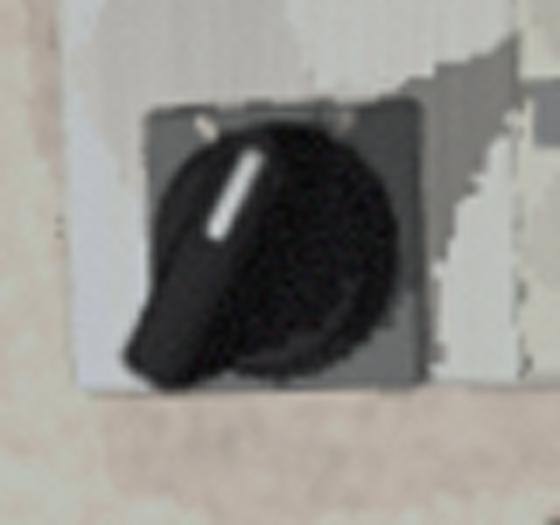

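```bash
cat >> h.py <<'E'
PSI=-0.0542; UX=np.array([np.cos(PSI),np.sin(PSI)]);UY=np.array([-UX[1],UX[0]])
O=.638*UX+.005*UY
def D(x,y,z): return np.array([*(O+x*UX+y*UY),z])
def lin(p,a=None,v=.15,f=None):
    return ctrl.move_linear(list(p),None if a is None else list(quat(a)),max_speed=v,f_stop=f)
E
python3 - <<'E'
from meas import *
s=ld('w1');P=wcloud(s);z=P[...,2];X=P[...,0];Y=P[...,1]
q=P[(z>.10)&(X>.52)&(X<.62)&(Y>.09)&(Y<.18)]
p=np.ascontiguousarray(q[:,:2].astype(np.float32));print(len(p),cv2.minAreaRect(p),p.mean(0))
print('skirt',wray(s,199.7,160.7,.0765), 'in D', [(wray(s,199.7,160.7,.0765)[:2]-O)@u for u in (UX,UY)], [(p.mean(0)-O)@u for u in (UX,UY)])
p=D(.072,.150,.20);b=best(p,PSI+np.pi/2);print(b)
ctrl.grab(20)
ctrl.move_pose(list(p),list(quat(b[1])))
lin(D(.072,.150,.107),v=.1);report()
print(lin(D(.012,.150,.107),v=.06,f=15));report()
lin(D(.012,.150,.20));report()
snap('side','s2');snap('wrist','w2')
E
python3 -c "
import cv2
a=cv2.imread('pics/s2.png')[130:340,140:460]; cv2.imwrite('pics/s2z.png',cv2.resize(a,None,fx=2.5,fy=2.5))"
```

```text
451 ((0.5670308470726013, 0.12306340783834457), (0.014905429445207119, 0.04971718788146973), 55.42458724975586) [0.5666 0.1223]
skirt [0.5653 0.1196 0.0765] in D [np.float64(-0.0799939802042557), np.float64(0.1450730667637462)] [np.float64(-0.0788297497839409), np.float64(0.1478023885778196)]
(np.float64(0.467490452848961), 4.65818898038469, array([-0.0017,  0.7348,  0.7669,  0.    ,  1.6399,  1.6233]))
t 6.2 tcp [0.7177 0.1163 0.1079] w 0.0002 F [ 0.4 -0.3  0.4]
False
t 7.4 tcp [0.6577 0.1195 0.107 ] w 0.0005 F [ 0.6 -0.2 -0.6]
t 8.1 tcp [0.6571 0.1195 0.1989] w 0.0005 F [ 0.2  0.1 -0.1]
```

View pics/s2z.png

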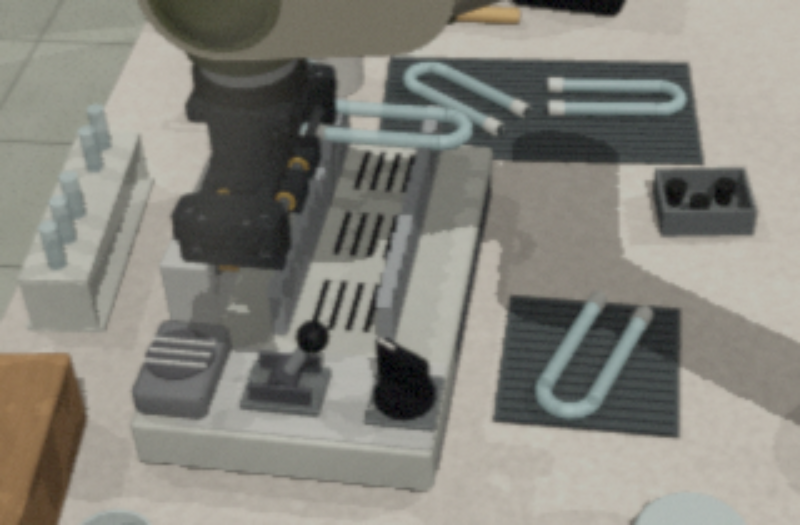

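View pics/w2.png

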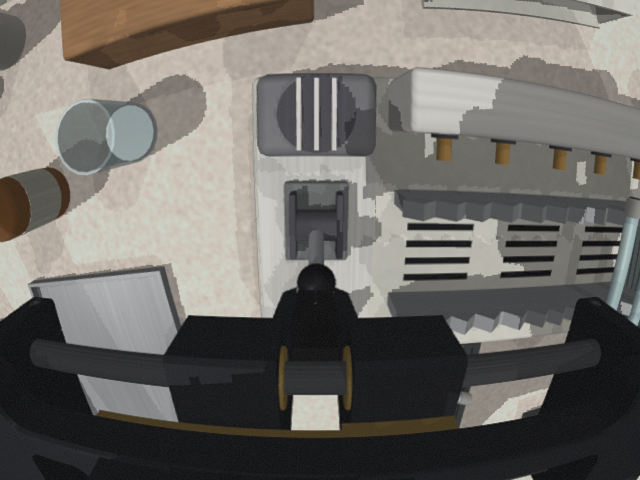

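```bash
python3 - <<'E'
from meas import *
s=ld('w2');P=wcloud(s);z=P[...,2]
d=(P[...,:2]-O);dx=d@UX;dy=d@UY
m=(z>.09)&(z<.118)&(dx>-.065)&(dx<-.045)&(dy<.13)&(dy>0);print('bar end',dy[m].max() if m.any() else None)
s=ld('w1');P=wcloud(s);z=P[...,2];d=(P[...,:2]-O);dx=d@UX;dy=d@UY
m=(z>.09)&(z<.118)&(dx>-.065)&(dx<-.045)&(dy<.13)&(dy>0);print('bar end',np.percentile(dy[m],99.5))
F=D(-.0795,.1465,.20);print(F)
for k in (0,np.pi):
    for a in (60,90,121): print(k,a,ctrl.ik(list(F),list(quat(PSI+np.radians(a)+k))))
E
```

```text
bar end 0.08923718816006046
bar end 0.09081206467852995
[0.5659 0.121  0.2   ]
0 60 [ 0.0062  0.4601  1.2819 -0.      1.3996 -0.9868]
0 90 [ 0.0062  0.4601  1.2819 -0.      1.3996 -1.5104]
0 121 [ 0.0062  0.4601  1.2819 -0.      1.3996 -2.0514]
3.141592653589793 60 [0.0062 0.4601 1.2819 0.     1.3996 2.1548]
3.141592653589793 90 [0.0062 0.4601 1.2819 0.     1.3996 1.6312]
3.141592653589793 121 [ 0.0062  0.4601  1.2819 -0.      1.3996  1.0902]
```

```bash
cat >> h.py <<'E'
FC=(-.0795,.1465)
def fanpose(th,z,sh=.008):
    "th: pointer angle in dryer frame (deg, ccw)"
    t=np.radians(th); return D(FC[0]+sh*np.cos(t),FC[1]+sh*np.sin(t),z), PSI+t+np.pi/2
def turn_fan(th0,th1,kk=np.pi,zg=.084):
    ctrl.let_go()
    p,a=fanpose(th0,.17);ctrl.move_pose(list(p),list(quat(a+kk)))
    p,a=fanpose(th0,zg);lin(p,a+kk,v=.08);report()
    ctrl.grab(35);report()
    for th in np.linspace(th0,th1,5)[1:]:
        p,a=fanpose(th,zg);ctrl.move_pose(list(p),list(quat(a+kk)));print(round(th),ctrl.current_force().round(1),ctrl.current_torque().round(2))
    ctrl.hold(.2);ctrl.let_go();report()
    p,a=fanpose(th1,.25);lin(p,a+kk,v=.15)
E
python3 - <<'E'
from h import *
turn_fan(-30,30)
snap('side','s3');snap('wrist','w3')
E
python3 -c "
import cv2
a=cv2.imread('pics/s3.png')[130:340,140:460]; cv2.imwrite('pics/s3z.png',cv2.resize(a,None,fx=2.5,fy=2.5))"
```

```text
t 11.3 tcp [0.5729 0.1166 0.0845] w 0.0882 F [-0.3 -0.2  0.7]
t 12.5 tcp [0.5735 0.118  0.0841] w 0.0138 F [ 5.1  8.3 -2.1]
-15 [ 6.1 10.6 -4. ] [ 1.59 -0.82 -0.08]
0 [ 7.1 13.7 -4.2] [ 2.06 -0.9  -0.09]
15 [ 6.4 15.4 -4.6] [ 2.43 -0.97 -0.07]
30 [ 6.6 18.1 -3.5] [ 2.88 -0.9  -0.08]
t 15.2 tcp [0.573  0.1246 0.084 ] w 0.0883 F [ 0.3  0.  -0.3]
```

View pics/s3z.png

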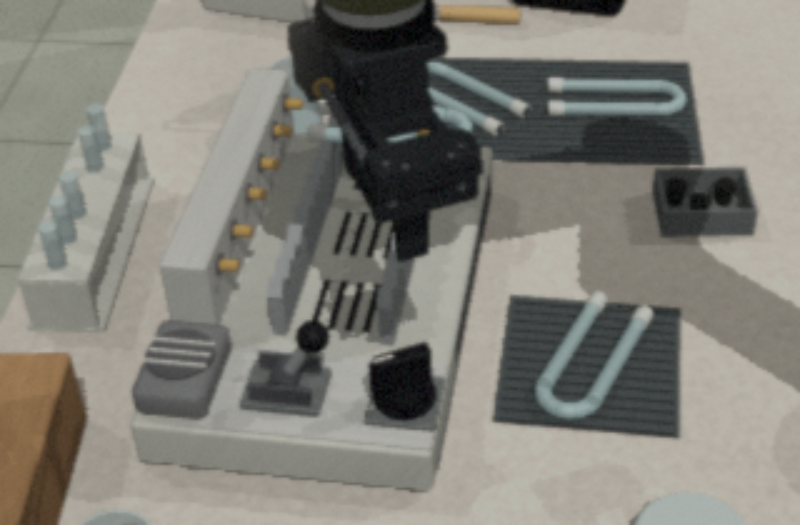

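View pics/w3.png

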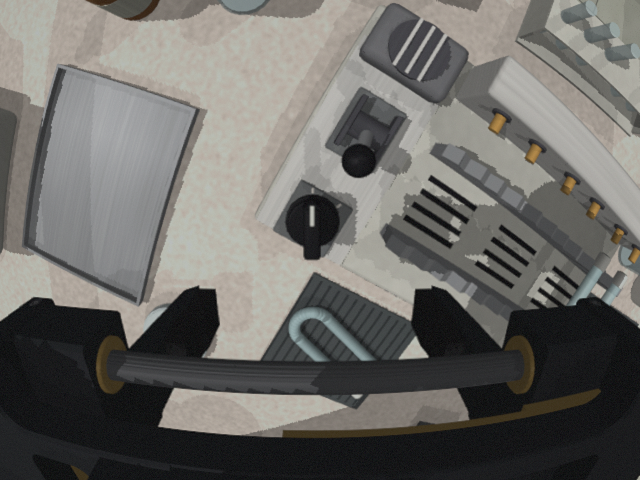

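```bash
sed -i 's/^FC=.*/FC=(-.079,.1485)/' h.py; python3 - <<'E'
from meas import *
s=ld('w3');P=wcloud(s)
g=s['image'].astype(int).sum(-1)[200:230,300:325]; ys,xs=np.where(g>330)
p=np.array([wray(s,x+300,y+200,.111)[:2] for x,y in zip(xs,ys)]);c=p-p.mean(0)
v=np.linalg.svd(c)[2][0];print(len(p),np.degrees(np.arctan2(v@UY,v@UX)))
z=P[...,2];d=P[...,:2]-O;dx=d@UX;dy=d@UY
m=(z>.1)&(z<.118)&(dx>-.12)&(dx<-.04)&(dy>.105)&(dy<.19)
q=np.stack([dx[m],dy[m]],1);c=q-q.mean(0);v=np.linalg.svd(c)[2][0];print(q.mean(0),np.degrees(np.arctan2(v[1],v[0])),cv2.minAreaRect(q.astype(np.float32)))
E
```

```text
82 -150.08699556438054
[-0.0774  0.152 ] -150.20351090185397 ((-0.07757414132356644, 0.15195772051811218), (0.04851211607456207, 0.01447313092648983), 29.115083694458008)
```

```bash
sed -i 's/^FC=.*/FC=(-.078,.150)/' h.py; python3 - <<'E'
from meas import *
p=D(-.02,-.145,.25);b=best(p,PSI+np.pi/2);print(b[0],b[1],b[2]);a=b[1]
t=np.array([.478,.3635,.15]);
for k in (0,np.pi,-np.pi): print(k,ctrl.ik(list(t),list(quat(.06+k))))
ctrl.move_pose(list(p),list(quat(a)))
lin(D(-.02,-.145,.103),v=.1);report()
ctrl.grab(15);ctrl.hold(.2);report()
lin(D(-.02,-.145,.22),v=.15);report()
snap('wrist','w4')
E
```

```text
0.4759098090718272 4.65818898038469 [-0.4635  0.5257  1.0213  0.      1.5946  1.1615]
0 [ 0.4532  0.5413  1.2914 -0.      1.3088  0.3932]
3.141592653589793 [ 0.4532  0.5413  1.2914 -0.      1.3088 -2.7484]
-3.141592653589793 [ 0.4532  0.5413  1.2914 -0.      1.3088 -2.7484]
t 19.4 tcp [ 0.6097 -0.1734  0.1036] w 0.0882 F [ 0.3 -0.1 -0.3]
t 20.1 tcp [ 0.6096 -0.1738  0.1032] w 0.0575 F [-0.8 -5.5  1.5]
t 21.1 tcp [ 0.6091 -0.1729  0.2188] w 0.057 F [-0.1 -0.8 -0.7]
```

View pics/w4.png

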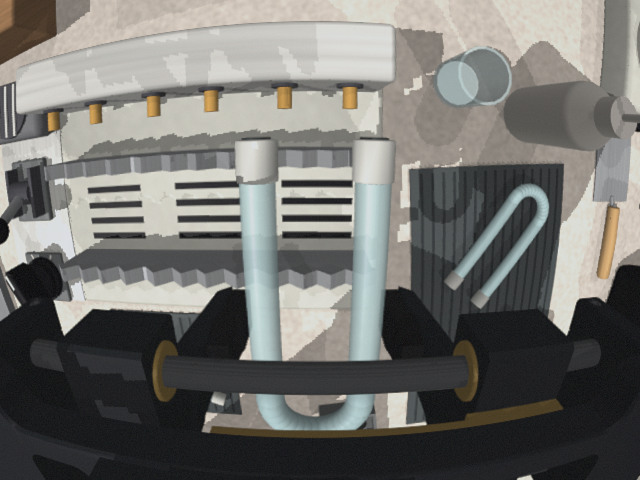

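```bash
python3 - <<'E'
from meas import *
t=np.array([.478,.3635,.2])
ctrl.move_pose(list(t),list(quat(.06)));report()
if ctrl.current_width()>.05:
    print(lin([*t[:2],.03],v=.15)); print(lin([*t[:2],.005],v=.03,f=6));report()
    ctrl.let_go();ctrl.hold(.2);lin([*t[:2],.25],v=.2);report()
    # look for wet tubes
    b=best([.42,-.2,.40],PSI+np.pi/2);snap('wrist','w5')
    ctrl.move_pose([.42,-.2,.40],list(quat(b[1])));snap('wrist','w6')
E
```

```text
t 23.1 tcp [0.4786 0.3628 0.2   ] w 0.0575 F [ 0.4 -0.2 -0.8]
False
False
t 25.4 tcp [0.4781 0.3635 0.0051] w 0.0575 F [ 0.2  0.4 -0.6]
t 27.6 tcp [0.4777 0.3633 0.249 ] w 0.088 F [ 0.7 -0.3 -0.3]
```

View pics/w5.png

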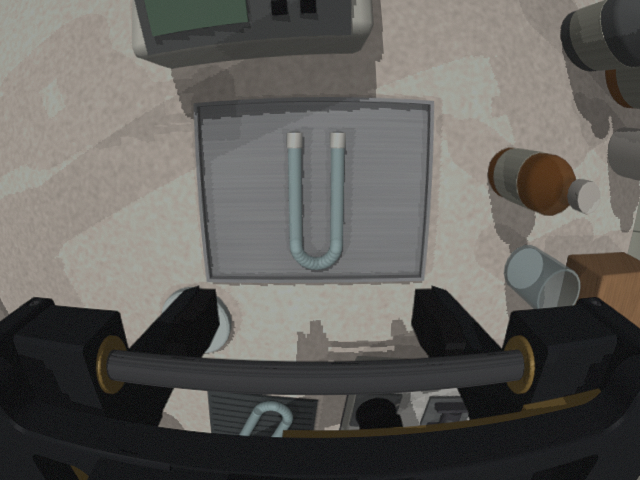

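View pics/w6.png

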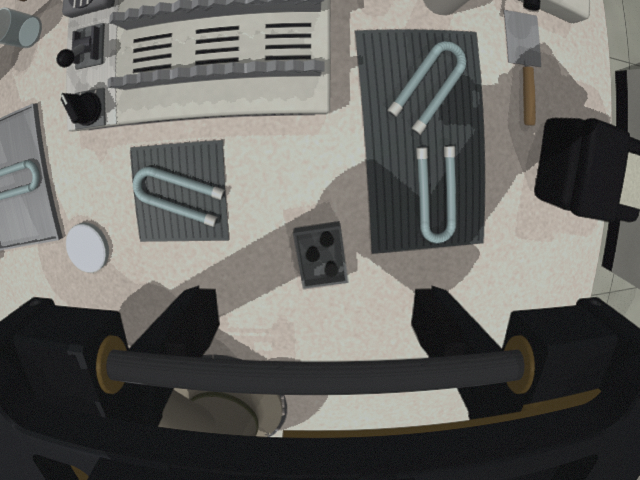

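```bash
cat >> h.py <<'E'
def wet(s,x0,y0,r=.11,zlo=.0085):
    "tube on mat near (x0,y0): returns mid xy, yaw to open ends"
    P=wcloud(s);z=P[...,2]
    m=((z>zlo)&(z<.026)&(np.hypot(P[...,0]-x0,P[...,1]-y0)<r)).astype(np.uint8)
    k,l,st,c=cv2.connectedComponentsWithStats(m,connectivity=8)
    out=[]
    for i in range(1,k):
        if st[i,4]<300: continue
        q=P[l==i][:,:2];rc=cv2.minAreaRect(q.astype(np.float32))
        c=np.array(rc[0]);bx=cv2.boxPoints(rc);e=[bx[1]-bx[0],bx[2]-bx[1]];e=max(e,key=np.linalg.norm);u=e/np.linalg.norm(e);v=np.array([-u[1],u[0]])
        t=(q-c)@u;w=(q-c)@v;mid=t[np.abs(w)<.010]
        if mid.mean()>0: u=-u
        out.append((c.round(4),round(float(np.arctan2(u[1],u[0])),3),np.round(rc[1],4),int(st[i,4]),len(mid)))
    return out
E
python3 - <<'E'
from meas import *
s=ld('w6')
for c in [(.418,.016),(.53,-.365),(.39,-.3815)]: print(wet(s,*c))
E
```

```text
[(array([0.4179, 0.0163]), -1.96, array([0.1488, 0.0597]), 1734, 107)]
[(array([ 0.562 , -0.3746]), 2.498, array([0.06  , 0.1485]), 1887, 120), (array([ 0.4434, -0.3569]), 3.139, array([0.0154, 0.0457]), 303, 303)]
[(array([ 0.3936, -0.3816]), 0.054, array([0.1484, 0.058 ]), 1790, 112)]
```

```bash
cat >> h.py <<'E'
PL={1:-.145,2:-.05,3:.045}
def over(f):
    p=[.42,-.2,.40];b=best(p,PSI+np.pi/2);ctrl.move_pose(p,list(quat(b[1])));return snap('wrist',f)
def pick(mid,yaw,place):
    c=[]
    for k in (0,np.pi):
        a0=yaw+np.pi/2+k;a1=PSI+np.pi/2+k
        j0=ctrl.ik([*mid,.005],list(quat(a0)));j1=ctrl.ik(list(D(-.02,PL[place],.104)),list(quat(a1)))
        if j0 is not None and j1 is not None: c.append((abs(j0[5]-j1[5]),a0,a1))
    print(c);_,a0,a1=min(c)
    ctrl.move_pose([*mid,.15],list(quat(a0)));lin([*mid,.03],v=.15);lin([*mid,.0055],v=.05);report()
    ctrl.grab(15);ctrl.hold(.2);report()
    lin([*mid,.22],v=.2);report();return a1
def place(a1,pl,dx=-.02,dy=0):
    y=PL[pl]+dy
    ctrl.move_pose(list(D(dx,y,.22)),list(quat(a1)));report()
    if ctrl.current_width()<.05: print('LOST');return False
    lin(D(dx,y,.135),v=.12);print(snap('wrist','held%d'%pl) is None)
    return True
def drop(pl,dx=-.02,dy=0):
    y=PL[pl]+dy
    print(lin(D(dx,y,.1035),v=.04,f=8));report();ctrl.let_go();ctrl.hold(.2);lin(D(dx,y,.25),v=.2);report()
E
python3 - <<'E'
from meas import *
a=pick((.4179,.0163),-1.96,3)
np.save('a1.npy',a)
print(place(a,3))
E
```

```text
[(np.float64(1.8241296565844987), -0.3892036732051034, 1.5165963267948965)]
t 32.6 tcp [0.4179 0.0163 0.0054] w 0.0879 F [-0.6 -0.3  0.6]
t 33.4 tcp [0.418  0.0163 0.0056] w 0.0574 F [-0.1  0.4  2.6]
t 34.6 tcp [0.4174 0.0164 0.2191] w 0.0573 F [-0.3  0.7 -1.3]
t 36.2 tcp [0.6196 0.0164 0.2198] w 0.0574 F [-0.2  0.7 -0.8]
False
True
```

View pics/held3.png

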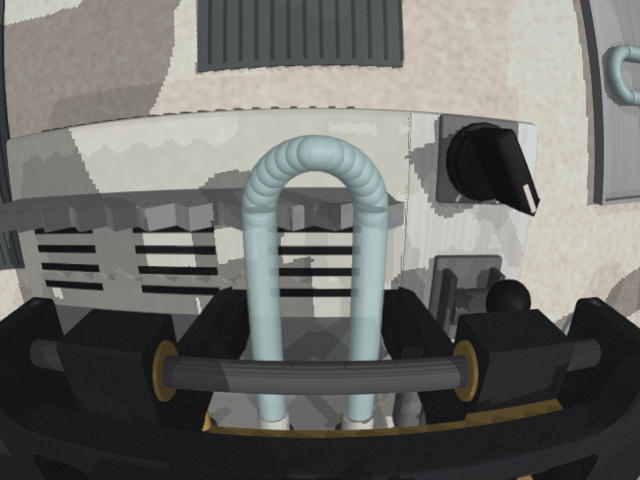

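```bash
python3 - <<'E'
from meas import *
drop(3)
s=over('w7')
for c in [(.56,-.375),(.3936,-.3815)]: print(wet(s,*c,r=.095))
E
```

```text
True
t 37.8 tcp [0.6196 0.0161 0.1058] w 0.0576 F [-0.3 -1.6  2.9]
t 39.5 tcp [0.6194 0.0165 0.2487] w 0.0881 F [-0.3 -0.9 -0.7]
[(array([ 0.5379, -0.3836]), -0.634, array([0.0173, 0.1234]), 579, 579), (array([ 0.5554, -0.3414]), -0.618, array([0.0174, 0.1005]), 482, 482)]
[(array([ 0.3929, -0.3823]), 0.063, array([0.1496, 0.0602]), 1886, 123)]
```

View pics/w7.png

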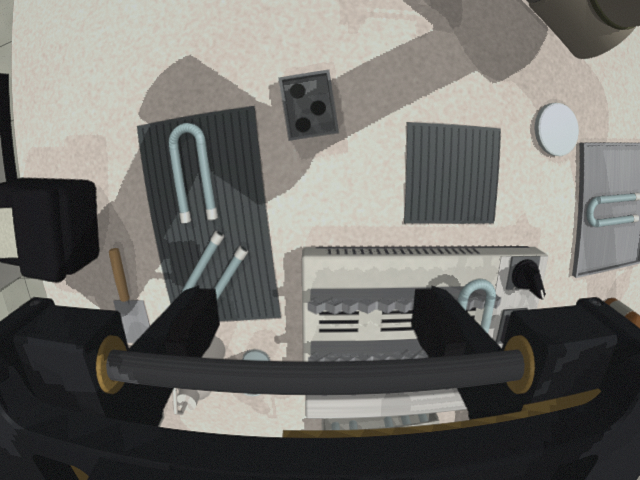

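```bash
python3 - <<'E'
from meas import *
a=pick((.3933,-.382),.058,2)
np.save('a1.npy',a)
print(place(a,2))
E
```

```text
[(np.float64(0.7813368858872964), 1.6287963267948966, 1.5165963267948965), (np.float64(0.7813368858872956), 4.7703889803846895, 4.65818898038469)]
t 44.7 tcp [ 0.3933 -0.382   0.0054] w 0.0883 F [0.7 1.1 0.1]
t 45.5 tcp [ 0.3934 -0.3821  0.0056] w 0.0573 F [ 0.2 -0.6  2.9]
t 46.7 tcp [ 0.393  -0.3816  0.2189] w 0.0574 F [-1.2 -0.  -0.9]
t 48.1 tcp [ 0.6144 -0.0794  0.2199] w 0.0574 F [ 0.7  1.3 -0.5]
False
True
```

View pics/held2.png

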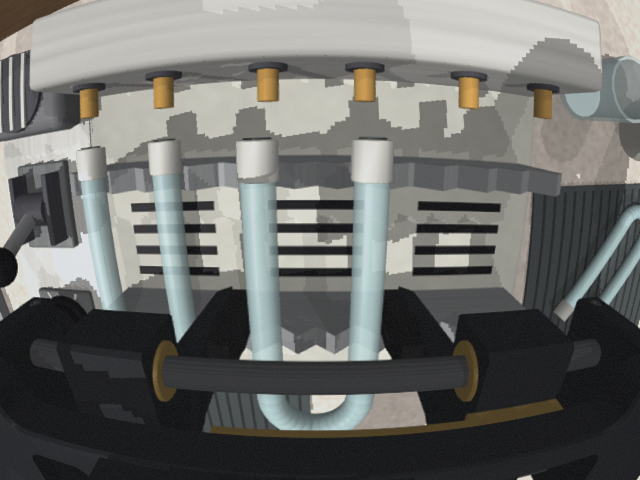

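```bash
python3 - <<'E'
from meas import *
drop(2)
p=[.45,-.12,.40];b=best(p,PSI-np.pi/2)
ctrl.move_pose(p,list(quat(PSI-np.pi/2)));s=snap('wrist','w8')
print(wet(s,.56,-.375))
P=wcloud(s);z=P[...,2];d=P[...,:2]-O;dx=d@UX;dy=d@UY
for n,y in PL.items():
    for lo,hi in((-.05,-.03),(-.02,0),(.0,.02),(.04,.055)):
        m=(z>.108)&(z<.125)&(dx>lo)&(dx<hi)&(abs(dy-y)<.04)
        if m.sum()>10: print(n,lo,m.sum(),(dy[m].min()+dy[m].max())/2-y,np.percentile(z[m],95))
    m=(z>.1135)&(z<.125)&(abs(dy-y)<.035)&(dx<.075);
    if m.any(): print('x',dx[m].min(),dx[m].max())
E
```

```text
True
t 49.7 tcp [ 0.6144 -0.0788  0.1059] w 0.0573 F [ 0.2 -1.7  2.7]
t 51.4 tcp [ 0.6143 -0.0783  0.2487] w 0.0878 F [-0.3  0.1 -0.9]
[(array([ 0.5621, -0.3736]), 2.503, array([0.0605, 0.1476]), 1714, 110)]
1 -0.05 24 0.0003120723958029148 0.11209746014217191
1 0.04 19 0.0006086848857556615 0.11128951715887837
x -0.05782141211320786 -0.05782141211320786
2 -0.05 446 0.0003059655502703276 0.11762161688478512
2 -0.02 394 0.00048400897955745703 0.11764507593708454
2 0.0 381 0.0005866014254291424 0.1176154591772056
2 0.04 250 0.0013309247081065012 0.11869452783966379
x -0.575617752521707 0.05166133050557354
3 -0.05 397 -7.5403183290509435e-06 0.11740559887046897
3 -0.02 365 -3.4992770434907894e-05 0.11759171725403166
3 0.0 361 -9.62710000495734e-05 0.11776691289531946
3 0.04 300 0.0002732999328250649 0.11869608723146896
x -0.5628030170915184 0.05427204760087513
```

View pics/w8.png

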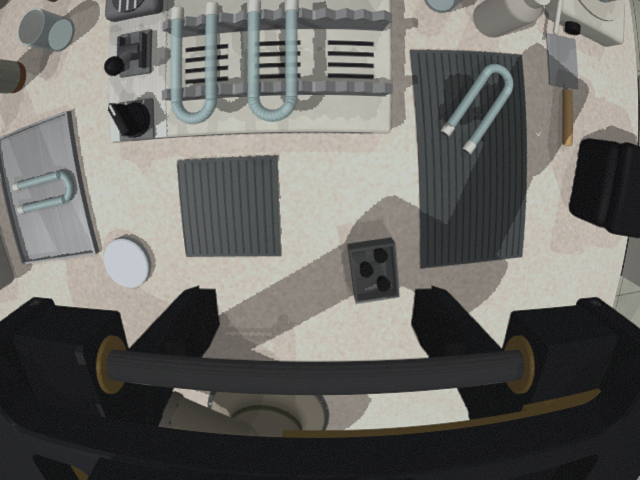

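Both tubes are seated within about 1 mm, and B has not moved. Next is B into place 1.

```bash
python3 - <<'E'
from meas import *
a=pick((.562,-.374),2.5,1)
np.save('a1.npy',a)
print(place(a,1))
E
```

```text
[(np.float64(3.4303448704658757), 4.070796326794897, 1.5165963267948965), (np.float64(2.8528404367137106), 7.21238898038469, 4.65818898038469)]
t 56.3 tcp [ 0.5621 -0.3741  0.0055] w 0.0883 F [-0.5  0.1 -0.1]
t 57.1 tcp [ 0.562  -0.3741  0.0056] w 0.057 F [-1.1 -0.3  1.5]
t 58.3 tcp [ 0.5617 -0.3737  0.2187] w 0.0574 F [ 0.3  0.6 -1. ]
t 60.7 tcp [ 0.6095 -0.1734  0.2199] w 0.0572 F [ 0.3  0.2 -0.4]
False
True
```

View pics/held1.png

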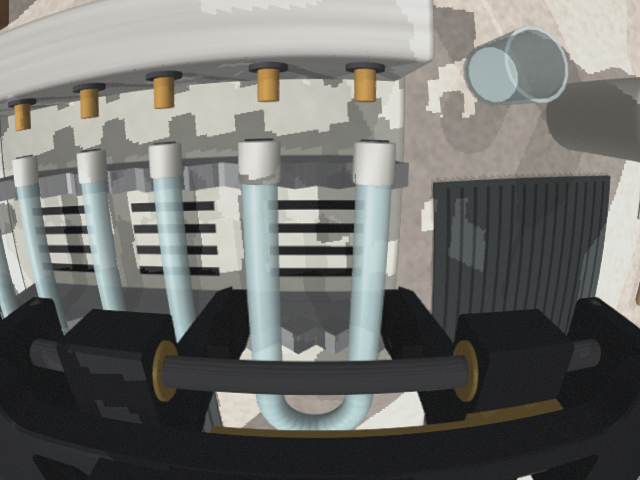

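```bash
cat > chk.py <<'E'
from meas import *
import sys
p=[.45,-.05,.40]
ctrl.move_pose(p,list(quat(PSI-np.pi/2)));s=snap('wrist',sys.argv[1]);report()
P=wcloud(s);z=P[...,2];d=P[...,:2]-O;dx=d@UX;dy=d@UY
for n,y in PL.items():
    for lo,hi in((-.05,-.03),(-.02,0),(.0,.02),(.04,.055)):
        m=(z>.113)&(z<.125)&(dx>lo)&(dx<hi)&(abs(dy-y)<.04)
        if m.sum()>10: print(n,lo,m.sum(),(dy[m].min()+dy[m].max())/2-y,np.percentile(z[m],95))
    m=(z>.1135)&(z<.125)&(abs(dy-y)<.035)&(dx<.075)&(dx>-.11);
    if m.any(): print('x',dx[m].min(),dx[m].max())
E
python3 - <<'E'
from meas import *
drop(1)
E
python3 chk.py w9
```

```text
True
t 62.3 tcp [ 0.6093 -0.1736  0.1059] w 0.0572 F [ 0.1 -1.4  4.1]
t 64.0 tcp [ 0.6091 -0.1731  0.2487] w 0.0882 F [ 0.1 -0.3 -0.2]
t 65.0 tcp [ 0.4507 -0.0506  0.3985] w 0.088 F [-0.1 -0.6  0. ]
1 -0.05 322 0.0006692244803651881 0.11729136352660108
1 -0.02 316 0.0010799203350849718 0.11748911400231399
1 0.0 312 0.0009381610123281592 0.11761133967216703
1 0.04 195 0.0008262200760939253 0.11868849728074937
x -0.09574332908299667 0.0526063798333919
2 -0.05 369 0.0003282066486438445 0.11757065751124252
2 -0.02 354 0.0008845736422635891 0.11763639282019178
2 0.0 337 0.00081144837306589 0.11763886043912217
2 0.04 117 0.0007040201596062723 0.11866674514645618
x -0.0945001671480381 0.04691409569397295
3 -0.05 337 0.000507151431220973 0.11762733389880235
3 -0.02 339 0.0006113067214896448 0.11770998458442032
3 0.0 333 0.00025346804709166365 0.11787241335821091
3 0.04 163 0.000870708206161766 0.1185147586944666
x -0.09430393844791228 0.05129577560801567
```

View pics/w9.png

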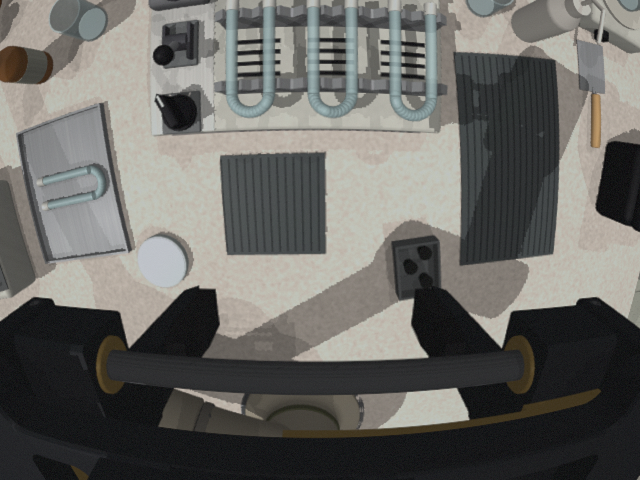

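```bash
python3 - <<'E'
from h import *
turn_fan(30,-31,kk=np.pi)
p=list(D(-.15,.12,.30));s=snap('wrist','w10')
E
python3 - <<'E'
from meas import *
s=ld('w10');P=wcloud(s);z=P[...,2];d=P[...,:2]-O;dx=d@UX;dy=d@UY
m=(z>.1)&(z<.118)&(dx>-.12)&(dx<-.04)&(dy>.105)&(dy<.19)
q=np.stack([dx[m],dy[m]],1);c=q-q.mean(0);v=np.linalg.svd(c)[2][0];print(q.mean(0),np.degrees(np.arctan2(v[1],v[0])),cv2.minAreaRect(q.astype(np.float32)))
E
```

```text
t 67.7 tcp [0.575  0.1281 0.0845] w 0.088 F [ 1.  -0.3 -0.4]
t 68.8 tcp [0.5745 0.1285 0.084 ] w 0.0135 F [-1.3  3.3 -0.4]
15 [-1.3 -0.3  0.5] [-0.06  0.28 -0.09]
0 [-0.7 -4.3  1.3] [-0.93  0.33 -0.03]
-16 [-2.  -8.6  1.3] [-1.44  0.48  0.08]
-31 [ -2.4 -11.3   2.5] [-1.87  0.69  0.42]
t 71.6 tcp [0.5742 0.1199 0.084 ] w 0.088 F [-0.5  0.  -0.3]
[-0.0778  0.1486] 150.554965215092 ((-0.0776938945055008, 0.14820106327533722), (0.014556583017110825, 0.04903676360845566), 60.09028244018555)
```

View pics/w10.png

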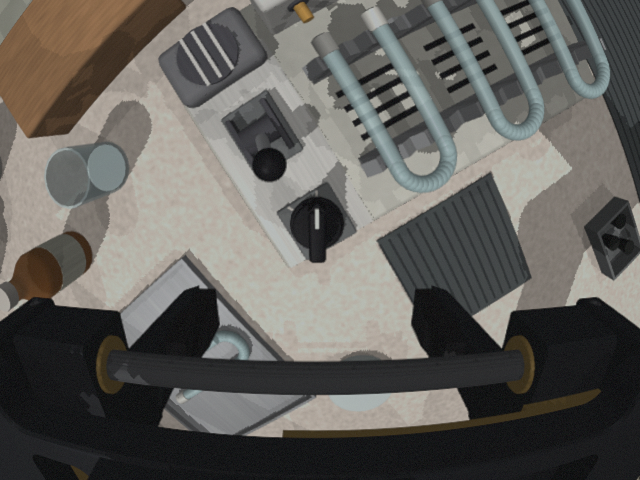

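```bash
python3 - <<'E'
from meas import *
p=D(-.038,.150,.22);b=best(p,PSI+np.pi/2)
ctrl.grab(20)
ctrl.move_pose(list(p),list(quat(b[1])))
lin(D(-.038,.150,.1135),v=.1);report()
print(lin(D(.018,.150,.1135),v=.06,f=15));report()
lin(D(.010,.150,.1135),v=.06)
lin(D(.010,.150,.25));ctrl.let_go();report()
E
python3 chk.py w11
python3 - <<'E'
from meas import *
s=ld('w11');P=wcloud(s);z=P[...,2];d=P[...,:2]-O;dx=d@UX;dy=d@UY
m=(z>.112)&(z<.14)&(dx>-.04)&(dx<.066)&(dy>.12)&(dy<.18);print('ball',dx[m].mean(),dy[m].mean(),z[m].max())
snap('side','s11')
a=cv2.imread('pics/s11.png')[130:340,140:460]; cv2.imwrite('pics/s11z.png',cv2.resize(a,None,fx=2.5,fy=2.5))
E
```

```text
t 76.0 tcp [0.6078 0.1223 0.1142] w 0.0003 F [-0.  -0.9  0.2]
False
t 77.1 tcp [0.6632 0.1193 0.1135] w 0.0006 F [ 0.2 -0.4 -0.5]
t 79.8 tcp [0.6554 0.1197 0.25  ] w 0.0881 F [0.1 0.7 0.1]
t 81.0 tcp [ 0.4506 -0.0497  0.3991] w 0.0882 F [ 0.2  0.5 -0.3]
1 -0.05 326 0.0012360085947769328 0.11761397061169404
1 -0.02 308 0.0010306003461920954 0.11735229694236358
1 0.0 326 0.0008123139155797043 0.11748193889800544
1 0.04 201 0.0005261308469699799 0.1184794989988427
x -0.09520736013955132 0.05204688639419097
2 -0.05 367 0.000489129004624049 0.11748104047272738
2 -0.02 352 0.0005053108396048875 0.11761897478119585
2 0.0 335 0.0004712324946099661 0.11742333306426884
2 0.04 122 0.0003478128510950723 0.11863456526557742
x -0.0953259133416884 0.047925902326365274
3 -0.05 335 0.0007705631449889186 0.11759949531840243
3 -0.02 331 0.0008402970246275954 0.11778904598389031
3 0.0 336 7.274717901967209e-05 0.11776207290573287
3 0.04 170 0.0011411780808780192 0.1186797570385131
x -0.0941463698274708 0.05114623923708814
ball 0.03896650336096415 0.1473253318923506 0.1328785240386459
```

View pics/w11.png

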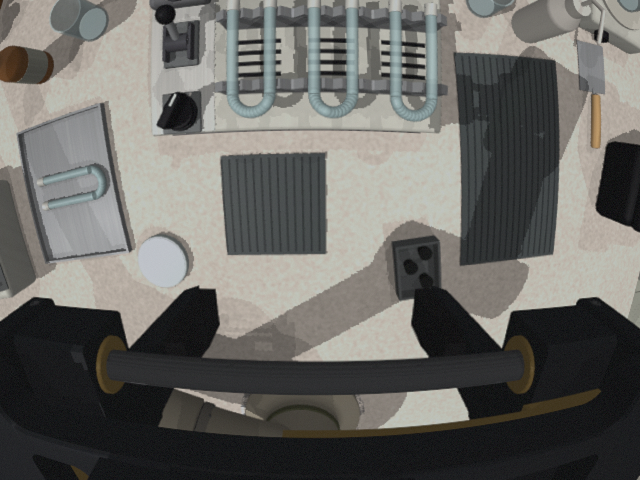

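View pics/s11.png

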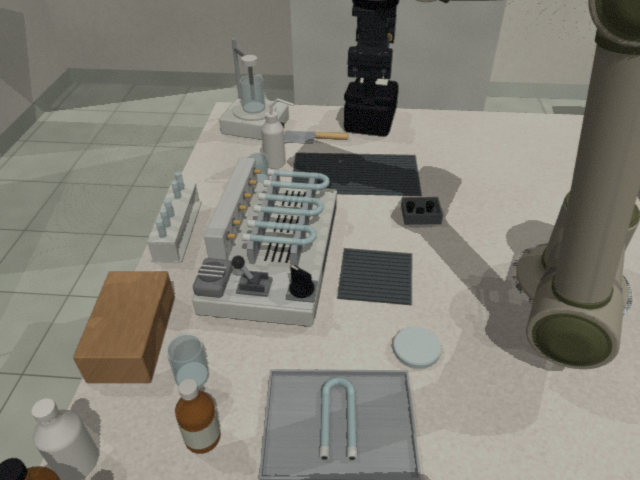

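```bash
python3 -c "
from h import *
ctrl.hold(.3);report();ctrl.sign_off()"
```

```text
t 81.3 tcp [ 0.4502 -0.0499  0.3998] w 0.0878 F [0.1 0.3 0.1]
the job is handed in; nothing more can be done
```

I finished the job and handed it in after 81 s of the 210 s allowed. My last checks all passed, though signing off gives no verdict.

- **Switching off:** I turned the heater off first, then the fan. The fan handle measured 30° on the off side. No tube was touched until both were off.
- **Dry tube:** There was only one. It lies flat near the middle of the steel tray.
- **Wet tubes:** All three are in their own drying places. Each is level and within about 1.5 mm sideways of its notches. From the bend positions, the open ends lie about 35 mm short of the jet tips' +90 mm line (dryer x ≈ 55 mm, where 35–71 mm is allowed).
- **Switching on:** I turned the fan on first, measured within about 1° of the on stop. Then I pushed the heater on: its ball is at dryer x ≈ 39 mm against an expected 41 mm.
- **Rest of the bench:** The final pictures show nothing else disturbed, and the arm is clear of everything. I saw no tube knocked aside and no slip in the grip.

**Disagreements:** The fixed cameras' depth readings put the dryer up to about 7 mm apart. I used the wrist camera's reading, which matched the heater ball to within 1 mm. My first estimate of the fan's turning axis was 2–3 mm off, so I corrected it before switching the fan back on.

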